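# Rock test of a bowed cover with a straightedge

## Robot

A 6-joint arm with a two-finger parallel gripper is mounted at the origin on a cart in front of the work surface, level with it; the furniture and walls round the work are solid. World frame = base frame: x ahead of the robot, y to its left, z up, the work surface at z = 0. Lengths are in m, angles in rad, forces in N, time in s.
With the tool pointing down it reaches from about 0.425 to 0.925 m from the base axis. Payload 12.5 kg.
Tool frame: the origin (TCP) lies on the centre line of the jaws, within the pads' length; the fingertips stand 17 mm ahead of it and the grasp point (between the pads) lies 2 mm behind it (arm.nose_length is the distance from the TCP to the fingertips, in m); z points along the fingers, y is the line along which they close (so a half turn about z gives the same grasp; the last joint's range is limited). The gripper opens to 85 mm and grips with 20 to 120 N. Pads are 22 mm wide; open, the fingers measure 114 mm over their backs; the gripper's body (76 mm by 85 mm) begins 54 mm behind the grasp point. The pads swing forward as they close: fully open they stand 13 mm farther back than shut.
Start: joints at [-1.24, 0.491, 1.559, -0, 1.092, -0.106], TCP at [0.264, -0.566, 0.248] pointing down, gripper open.
Joint ranges: [-3.1, 3.1], [-0.84, 2.19], [0.05, 2.79], [-1.13, 4.28], [0.06, 2.93], [-2.69, 2.69]. Speed limits (rad/s): [2.22, 2.22, 2.79, 3.14, 3.14, 3.14].

## Interface

Orientations are given as a rotation vector (axis times angle).
In Python, from workcell import arm gives the robot as it stands.
- The arm moves only by the tool play_rows, never from a script. Its argument "rows" is a list of rows, each an object of numbers: "wx", "wy", "wz": the turn, a rotation vector about the tool's x, y, z in rad; "tx", "ty", "tz": the shift along the tool's x, y, z in cm; "jaw": the opening, from -1 (shut) to 1 (fully open). In form: [{"wx": .., "wy": .., "wz": .., "tx": .., "ty": .., "tz": .., "jaw": ..}, ...]. A call has 1 to 12 rows; each row is the pose to reach, as a shift and turn from the pose commanded when the call began, along the tool's axes at that moment; what a row does not reach only later rows make up. A row lasts 1/12 s, in which the tool goes at most 41.7 mm and 7.16 degrees, less where a joint would pass 70% of its speed; a pose out of reach is approached as far as the arm can. A call with a gripper value outside its range is refused whole. The fingers move at their own pace and stop on an object; the grip force is fixed at half the most. Time passes only in rows, so rows that repeat a pose let the fingers close. It gives the time, the measured TCP pose, the force, the opening and the grip force at its end, in the units of the state.
- arm.observe(): the state, without advancing time (a new reading comes with each control period).
- arm.read_camera(name): name is "side" or "top"; returns the picture (480x640x3 uint8, blue, green, red); there is no depth.
- arm.calibration(name): a dict with "mtx" (3x3 intrinsics, pixels), "D" ([k1, k2, p1, p2, k3] as OpenCV has them; the pictures are not rectified), "xyz" and "rotation" of the camera in the world. Camera axes: x right, y down, z forward; pixel columns grow to the right and rows downward; lengths in m; the calibration is good to about 2 mm. A picture is of the moment at which its call begins. calibration takes no time and is no camera call.
- arm.close_job(): hands the job in; it is judged then, once.
The state is a dict: "time_s": time; "q": joint angles; "joint_velocities": joint speeds; "joint_torque": joint torques, N m; "tcp_pos": TCP position; "tool_rot": TCP orientation; "contact_force": force on the tool from outside, world axes, zero at the start; "torque": the same for the moment, N m; "grip_width": opening from 0.0 (shut) to 1.0 (fully open); "gripper_force": force on a finger pad.
Only numpy, scipy, OpenCV 4.12 (cv2) and the standard library are available. Lean on these libraries where they do the work, as an engineer would, in place of code of your own. Each camera call takes 0.05 s, during which the arm holds its last target. There are 200 camera calls.

## Task

Check the green housing cover for bow: take the yellow spirit level as a straightedge, lay it lengthwise along the middle of the green cover's bare metal face, centred, and let go of it. Then press its left end (robot's left) down against the face, and after that its right end, so that it rocks over the bulge; leave it lying there, let go. Do not shift either cover or touch the red one with the level.

Things in the scene. Friction and masses are not known exactly. Their poses are not given: they have to be found in the camera images.
- level: Yellow spirit level used as straightedge: bar 28 mm wide (x), 230 mm long (y), 46 mm high (z), about 0.25 kg, black end caps and green vials, loose, standing on the worktop near the robot, long axis roughly left-right. Origin: centre of its underside; y along its length, z up. Either long direction may point left when it is laid.
- level_end_a (a point): Point on the underside of the level, 100 mm from its middle towards its own +y end. A level centred on the crest tips to either side by itself. Pressed on top about 85 mm from its middle with a few newtons, it tips until it lies on that half of the face: underside there about 33 mm, top about 80 mm above the worktop.
- level_end_b (a point): Point on the underside of the level, 100 mm from its middle towards its own -y end (behaves the same).
- green_cover: Green cast cover, loose, 2 kg, 80 mm wide (x), 200 long (y, about the robot's left), flange 10 mm high. Origin: centre of its underside, z up. On the flange a body 64 x 190 mm with a bare metal top face, bowed: the crest crosses the middle (y = 0) 40 mm above the origin; from there the face slopes 5 degrees down to each end (32 mm high at y = +-95 mm).
- red_cover: Red-painted cover of the same shape and size: a bystander that may lie on either side of the green one. Origin and axes as for the green one.

How it is judged:
By the outcome, as a careful person would: the job done as asked, in the order asked, and still so for the second after the job is handed in, with the robot touching nothing.
It also fails if it takes over 51 s, if anything falls off the work surface, if the arm or the gripper's body presses on something with over 40 N, if the wrist force passes 120 N, or if a joint passes its speed limit or range.

## Working session

There is one attempt and no reset: what is moved stays moved. The work goes in short steps, Python scripts to look and compute and a tool call to move; the robot and the scene stay as the last step left them, time stands still between calls to the robot, and variables do not carry over. Pictures are saved under pics/ and viewed, at most 10 in all, crops included, and the job is handed in when it is done.

Besides the shell and the picture viewer there is one more tool, called after "Emit:" as name([rows], argument=value, ...), one row to a line, values as JSON. play_rows: Moves the arm, as the interface text tells. Its arguments: {"type":"object","properties":{"rows":{"type":"array"}},"required":["rows"]}

```bash
mkdir -p pics; python3 - <<'E'
from workcell import arm
import cv2
for n in("top","side"):
    cv2.imwrite(f"pics/{n}0.png",arm.read_camera(n)); c=arm.calibration(n); print(n,c)
s=arm.observe(); print({k:s[k] for k in("time_s","tcp_pos","tool_rot","grip_width","contact_force")}, arm.nose_length)
E
```

```text
top {'mtx': array([[445.97162658,   0.        , 322.80082384],
       [  0.        , 445.97162658, 236.36379932],
       [  0.        ,   0.        ,   1.        ]]), 'D': array([-0.01537433,  0.        ,  0.        ,  0.        ,  0.        ]), 'xyz': array([ 0.4178032 , -0.04400031,  0.88667358]), 'rotation': array([-2.18127876,  2.16325489, -0.15863435])}
side {'mtx': array([[603.65934285,   0.        , 318.95620209],
       [  0.        , 603.65934285, 228.83036194],
       [  0.        ,   0.        ,   1.        ]]), 'D': array([0.04110115, 0.        , 0.        , 0.        , 0.        ]), 'xyz': array([ 0.30377907, -0.96192004,  0.44148762]), 'rotation': array([-1.96526076,  0.21216344, -0.13786795])}
{'time_s': 0.1, 'tcp_pos': array([ 0.26433624, -0.56612925,  0.24781577]), 'tool_rot': array([-3.06603832e+00, -6.80440306e-01,  2.05164081e-04]), 'grip_width': 0.9977296309225892, 'contact_force': array([ 0.48127343, -0.46707677,  0.67357087])} 0.017
```

View pics/top0.png

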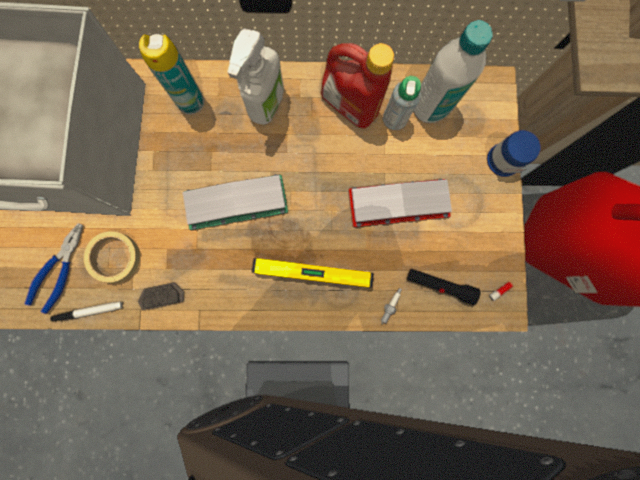

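View pics/side0.png

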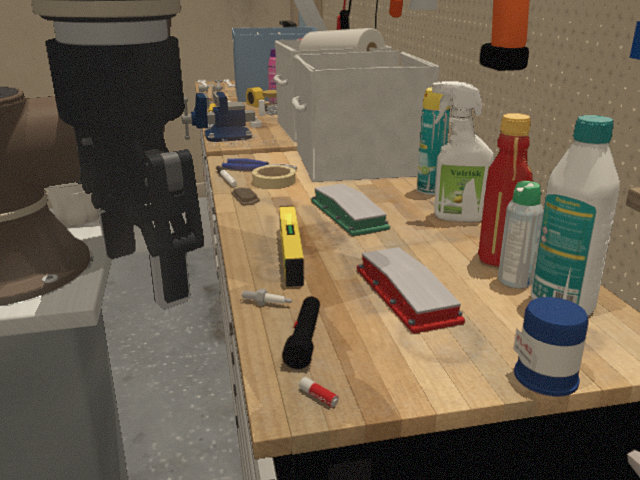

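The top view shows the level at about (312,273), the green cover at (236,202) on the robot's left, and the red cover at (400,203). In the side view the level is at (291,245), green at (349,208) and red at (410,288). I'll fit poses by matching silhouettes in both cameras.

```bash
cat > h.py <<'E'
import numpy as np, cv2
from workcell import arm
from scipy.spatial.transform import Rotation as R
from scipy.optimize import minimize
C={n:arm.calibration(n) for n in("top","side")}
def proj(n,P):
    c=C[n]; Rw=R.from_rotvec(c["rotation"]).as_matrix()
    return cv2.projectPoints(np.asarray(P,float),Rw.T.copy() if 0 else cv2.Rodrigues(Rw.T)[0],-Rw.T@c["xyz"],c["mtx"],c["D"])[0][:,0]
def box(x,y,z0,z1): return [[a*x/2,b*y/2,c] for a in(-1,1) for b in(-1,1) for c in(z0,z1)]
COVER=np.array(box(.08,.2,0,.01)+box(.064,.19,.01,.032)+[[-.032,0,.04],[.032,0,.04]])
def place(P,x,y,yaw,z=0,roll=0): return (R.from_euler('z',yaw)*R.from_euler('x',roll)).apply(P)+[x,y,z]
def hull(pts): return cv2.convexHull(np.float32(pts))
def biggest(m):
    m=cv2.morphologyEx(m,cv2.MORPH_CLOSE,np.ones((3,3)))
    cs=cv2.findContours(m,cv2.RETR_EXTERNAL,cv2.CHAIN_APPROX_NONE)[0]
    return m,cs
def miss(h1,h2):
    a=cv2.intersectConvexConvex(h1,h2)[0]; return 1-a/(cv2.contourArea(h1)+cv2.contourArea(h2)-a)
def mask(im,lo,hi,roi,smin=90,vmin=30):
    h=cv2.cvtColor(im,cv2.COLOR_BGR2HSV); m=cv2.inRange(h,(lo,smin,vmin),(hi,255,255)); z=np.zeros_like(m)
    x0,y0,x1,y1=roi; z[y0:y1,x0:x1]=m[y0:y1,x0:x1]
    k,l,st,_=cv2.connectedComponentsWithStats(z)
    for i in range(1,k):
        if st[i,4]<15: z[l==i]=0
    return z
def mhull(m): 
    p=np.argwhere(m)[:,::-1]; return hull(np.vstack([p+[dx,dy] for dx in(-.5,.5) for dy in(-.5,.5)]))
def fit(model,hs,x0):
    f=lambda v:sum(miss(hull(proj(n,model(v))),h) for n,h in hs.items())
    best=None
    for s in (0.02,0.005):
        sim=np.vstack([x0]+[np.array(x0)+s*np.eye(len(x0))[i]*(4 if i==2 else 1) for i in range(len(x0))])
        r=minimize(f,x0,method="Nelder-Mead",options=dict(initial_simplex=sim,xatol=1e-5,fatol=1e-5,maxiter=2000)); x0=r.x
    return r.x,r.fun
E
python3 - <<'E'
from h import *
im={n:cv2.imread(f"pics/{n}0.png") for n in("top","side")}
def ray(n,u,v,z):
    c=C[n];p=cv2.undistortPoints(np.float32([[[u,v]]]),c["mtx"],c["D"])[0,0]
    d=R.from_rotvec(c["rotation"]).apply([*p,1]);return c["xyz"]+d*(z-c["xyz"][2])/d[2]
for nm,lo,hi,rt,rs,mod,u in [("level",20,34,(245,250,380,295),(270,195,310,290),None,(312,273)),
  ("green",60,95,(175,165,295,235),(305,175,395,240),COVER,(236,202)),("red",None,None,(340,170,460,235),(350,240,470,335),COVER,(400,203))]:
    ms={}
    for n,r in(("top",rt),("side",rs)):
        ms[n]=mask(im[n],lo,hi,r) if nm!="red" else mask(im[n],0,8,r,120)|mask(im[n],172,180,r,120)
    g=ray("top",*u,.04); 
    for use in(("top","side"),("top",),("side",)):
        hs={n:mhull(ms[n]) for n in use}
        if nm=="level": m=lambda v:place(np.array(box(.028,v[3],0.0,.046)),*v[:3]); x0=[g[0],g[1],0,.22]
        else: m=lambda v:place(mod,*v); x0=[g[0],g[1],0.1]
        v,f=fit(m,hs,x0); print(nm,use,v.round(4),round(f,3))
        if len(use)==2:
            for n in use: cv2.polylines(im[n],[np.int32(hull(proj(n,m(v))).round())],True,(255,0,255),1);
            for n in use: cv2.polylines(im[n],[np.int32(hs[n].round())],True,(255,255,0),1)
a=cv2.resize(im["top"][160:300,170:470],None,fx=2,fy=2); b=cv2.resize(im["side"][170:340,260:480],None,fx=1.7,fy=1.7)
o=np.zeros((600,640,3),np.uint8);o[:280,:600]=a;o[290:290+b.shape[0],:b.shape[1]]=b;cv2.imwrite("pics/fit.png",o)
E
```

```text
level ('top', 'side') [ 0.4513 -0.0469 -0.1139  0.2221] 0.356
level ('top',) [ 0.4514 -0.0473 -0.1113  0.2229] 0.128
level ('side',) [ 0.455  -0.0257 -0.0994  0.1792] 0.141
green ('top', 'side') [0.5909 0.1099 0.1651] 1.249
green ('top',) [0.592  0.0925 0.1541] 0.878
green ('side',) [0.5929 0.1099 0.1409] 0.362
red ('top', 'side') [ 0.5931 -0.2201  0.1179] 0.78
red ('top',) [ 0.5916 -0.2074  0.1177] 0.453
red ('side',) [ 0.5945 -0.22    0.1044] 0.323
```

View pics/fit.png

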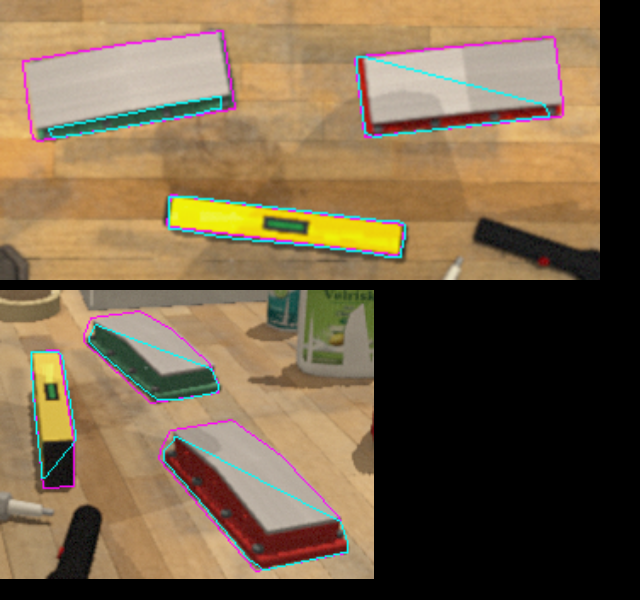

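The overlay shows the fits are close. The masks miss the grey faces, so I'll add those to refine the covers and plan the pickup.

```bash
python3 - <<'E'
from h import *
im={n:cv2.imread(f"pics/{n}0.png") for n in("top","side")}
vis={n:im[n].copy() for n in im}
for nm,rt,rs,x0 in [("green",(178,168,293,233),(305,180,393,236),[.591,.11,.15]),("red",(343,175,457,231),(352,244,468,332),[.592,-.215,.118])]:
    hs={}
    for n,r in(("top",rt),("side",rs)):
        h=cv2.cvtColor(im[n],cv2.COLOR_BGR2HSV); col=mask(im[n],60,95,r,60,20) if nm=="green" else mask(im[n],0,6,r,140)|mask(im[n],172,180,r,120)
        g=np.zeros_like(col); x,y,X,Y=r; g[y:Y,x:X]=cv2.inRange(h,(0,0,110),(180,50,255))[y:Y,x:X]
        m=cv2.morphologyEx(g|col,cv2.MORPH_CLOSE,np.ones((5,5))); m=cv2.morphologyEx(m,cv2.MORPH_OPEN,np.ones((3,3)))
        k,l,st,_=cv2.connectedComponentsWithStats(m); m=(l==1+st[1:,4].argmax()); hs[n]=mhull(m)
    for use in(("top","side"),("top",),("side",)):
        v,f=fit(lambda v:place(COVER,*v),{n:hs[n] for n in use},x0); print(nm,use,v.round(4),round(f,3))
        if len(use)==2:
            for n in use:
                cv2.polylines(vis[n],[np.int32(hull(proj(n,place(COVER,*v))).round())],True,(255,0,255),1);cv2.polylines(vis[n],[np.int32(hs[n].round())],True,(255,255,0),1)
a=cv2.resize(vis["top"][160:300,170:470],None,fx=2,fy=2); b=cv2.resize(vis["side"][170:340,260:480],None,fx=1.7,fy=1.7)
o=np.zeros((600,640,3),np.uint8);o[:280,:600]=a;o[290:290+b.shape[0],:b.shape[1]]=b;cv2.imwrite("pics/fit2.png",o)
s=arm.observe();T=R.from_rotvec(s["tool_rot"]);print(T.as_matrix().round(3))
E
```

```text
green ('top', 'side') [0.5923 0.1089 0.1857] 0.113
green ('top',) [0.5923 0.1078 0.1854] 0.025
green ('side',) [0.5944 0.1115 0.1685] 0.051
red ('top', 'side') [ 0.5939 -0.2207  0.1156] 0.072
red ('top',) [ 0.5939 -0.2208  0.116 ] 0.016
red ('side',) [ 0.596  -0.2189  0.1102] 0.024
[[ 0.906  0.423 -0.   ]
 [ 0.423 -0.906  0.001]
 [ 0.    -0.001 -1.   ]]
```

View pics/fit2.png

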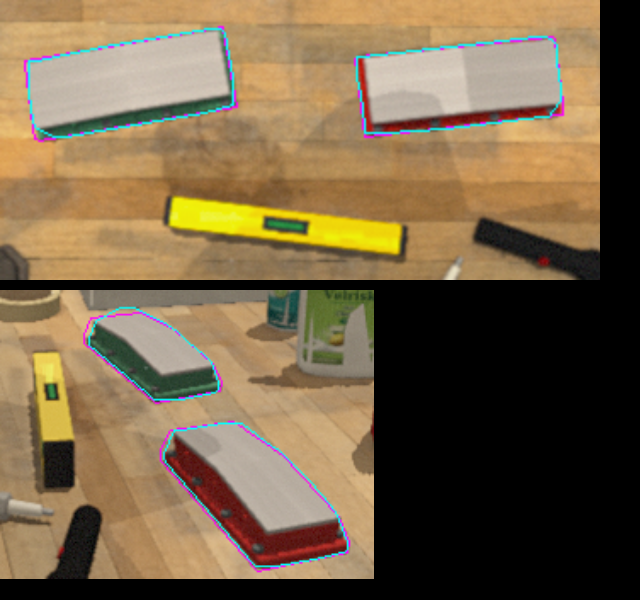

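Both fits agree to about 2 mm. Green is at (0.592, 0.109, yaw 0.185), red at (0.594, −0.221) and the level at (0.451, −0.047, yaw −0.112). Next is a helper that works out how far each move has to go.

```bash
cat > g.py <<'E'
import sys, numpy as np
from workcell import arm
from scipy.spatial.transform import Rotation as R
def go(x,y,z,a):  # a: world angle of tool y
    s=arm.observe(); T=R.from_rotvec(s["tool_rot"])
    d=T.inv().apply(np.array([x,y,z])-s["tcp_pos"])*100
    M=R.from_matrix(np.array([[-np.sin(a),np.cos(a),0],[np.cos(a),np.sin(a),0],[0,0,-1]]).T)
    print("t cm",d.round(2),"w",(T.inv()*M).as_rotvec().round(4),"time",round(s["time_s"],2),"F",s["contact_force"].round(1),"grip",round(float(s["grip_width"]),3),"q",s["q"].round(2))
if __name__=="__main__":
    for t in sys.argv[1:]: go(*map(float,t.split(",")))
E
python3 g.py .4514,-.047,.13,-.112
```

```text
t cm [ 38.91 -39.11  11.82] w [-8.000e-04 -6.000e-04 -1.022e+00] time 0.1 F [ 0.5 -0.5  0.7] grip 0.998 q [-1.24  0.49  1.56 -0.    1.09 -0.11]
```

Emit:
play_rows([
  {"wz": -1.022,"tx": 38.9,"ty": -39.1,"tz": 11.8,"jaw": 1},
  {"wz": -1.022,"tx": 38.9,"ty": -39.1,"tz": 11.8,"jaw": 1},
  {"wz": -1.022,"tx": 38.9,"ty": -39.1,"tz": 11.8,"jaw": 1},
  {"wz": -1.022,"tx": 38.9,"ty": -39.1,"tz": 11.8,"jaw": 1},
  {"wz": -1.022,"tx": 38.9,"ty": -39.1,"tz": 11.8,"jaw": 1},
  {"wz": -1.022,"tx": 38.9,"ty": -39.1,"tz": 11.8,"jaw": 1},
  {"wz": -1.022,"tx": 38.9,"ty": -39.1,"tz": 11.8,"jaw": 1},
  {"wz": -1.022,"tx": 38.9,"ty": -39.1,"tz": 11.8,"jaw": 1},
  {"wz": -1.022,"tx": 38.9,"ty": -39.1,"tz": 11.8,"jaw": 1},
  {"wz": -1.022,"tx": 38.9,"ty": -39.1,"tz": 11.8,"jaw": 1},
  {"wz": -1.022,"tx": 38.9,"ty": -39.1,"tz": 11.8,"jaw": 1},
  {"wz": -1.022,"tx": 38.9,"ty": -39.1,"tz": 11.8,"jaw": 1},
])

```text
$.rows[0]: bad value
```

```bash
python3 g.py .4514,-.047,.13,-.112
```

```text
t cm [ 38.91 -39.11  11.82] w [-8.000e-04 -6.000e-04 -1.022e+00] time 0.1 F [ 0.5 -0.5  0.7] grip 0.998 q [-1.24  0.49  1.56 -0.    1.09 -0.11]
```

Emit:
play_rows([
  {"wx": 0.0,"wy": 0.0,"wz": -0.1,"tx": 3.5,"ty": -3.5,"tz": 1.0,"jaw": 1.0},
])

```text
time_s: 0.18
tcp_pos: [0.2771, -0.5321, 0.2403]
tool_rot: [3.027, 0.825, -0.001]
contact_force: [1.0, -0.1, 0.3]
grip_width: 0.998
gripper_force: 0.0
```

```bash
python3 g.py .4514,-.047,.13,-.112
```

```text
t cm [ 39.65 -32.99  10.86] w [ 0.0026  0.0029 -0.9265] time 0.18 F [ 1.  -0.1  0.3] grip 0.998 q [-1.2   0.46  1.63 -0.    1.04 -0.16]
```

Emit:
play_rows([
  {"wx": 0,"wy": 0,"wz": -0.92,"tx": 39.5,"ty": -33.0,"tz": 10.8,"jaw": 1},
  {"wx": 0,"wy": 0,"wz": -0.92,"tx": 39.5,"ty": -33.0,"tz": 10.8,"jaw": 1},
  {"wx": 0,"wy": 0,"wz": -0.92,"tx": 39.5,"ty": -33.0,"tz": 10.8,"jaw": 1},
  {"wx": 0,"wy": 0,"wz": -0.92,"tx": 39.5,"ty": -33.0,"tz": 10.8,"jaw": 1},
  {"wx": 0,"wy": 0,"wz": -0.92,"tx": 39.5,"ty": -33.0,"tz": 10.8,"jaw": 1},
  {"wx": 0,"wy": 0,"wz": -0.92,"tx": 39.5,"ty": -33.0,"tz": 10.8,"jaw": 1},
  {"wx": 0,"wy": 0,"wz": -0.92,"tx": 39.5,"ty": -33.0,"tz": 10.8,"jaw": 1},
  {"wx": 0,"wy": 0,"wz": -0.92,"tx": 39.5,"ty": -33.0,"tz": 10.8,"jaw": 1},
  {"wx": 0,"wy": 0,"wz": -0.92,"tx": 39.5,"ty": -33.0,"tz": 10.8,"jaw": 1},
  {"wx": 0,"wy": 0,"wz": -0.92,"tx": 39.5,"ty": -33.0,"tz": 10.8,"jaw": 1},
  {"wx": 0,"wy": 0,"wz": -0.92,"tx": 39.5,"ty": -33.0,"tz": 10.8,"jaw": 1},
  {"wx": 0,"wy": 0,"wz": -0.92,"tx": 39.5,"ty": -33.0,"tz": 10.8,"jaw": 1},
])

```text
time_s: 1.18
tcp_pos: [0.4408, -0.0643, 0.1369]
tool_rot: [2.345, 2.091, -0.0]
contact_force: [1.0, -0.3, 0.3]
grip_width: 1.001
gripper_force: 0.0
```

```bash
python3 g.py .4514,-.047,.13,-.112
```

```text
t cm [1.84 0.85 0.69] w [ 0.      0.0001 -0.0022] time 1.18 F [ 1.  -0.3  0.3] grip 1.001 q [-0.29  0.41  2.11 -0.    0.62 -0.18]
```

Emit:
play_rows([
  {"wx": 0,"wy": 0,"wz": 0,"tx": 1.2,"ty": 0.5,"tz": 0.5,"jaw": 1},
  {"wx": 0,"wy": 0,"wz": 0,"tx": 1.2,"ty": 0.5,"tz": 0.5,"jaw": 1},
  {"wx": 0,"wy": 0,"wz": 0,"tx": 1.2,"ty": 0.5,"tz": 0.5,"jaw": 1},
  {"wx": 0,"wy": 0,"wz": 0,"tx": 1.2,"ty": 0.5,"tz": 0.5,"jaw": 1},
])

```text
time_s: 1.52
tcp_pos: [0.4468, -0.0555, 0.1324]
tool_rot: [2.345, 2.091, -0.0]
contact_force: [0.0, -0.0, -0.3]
grip_width: 0.999
gripper_force: 0.0
```

```bash
python3 g.py .4514,-.047,.032,-.112
```

```text
t cm [ 0.89  0.36 10.04] w [-0.0001  0.0001 -0.0022] time 1.52 F [ 0.  -0.  -0.3] grip 0.999 q [-0.27  0.43  2.1  -0.    0.62 -0.16]
```

Emit:
play_rows([
  {"wx": 0,"wy": 0,"wz": -0.002,"tx": 0.8,"ty": 0.3,"tz": 2.0,"jaw": 1},
  {"wx": 0,"wy": 0,"wz": -0.002,"tx": 0.8,"ty": 0.3,"tz": 4.5,"jaw": 1},
  {"wx": 0,"wy": 0,"wz": -0.002,"tx": 0.8,"ty": 0.3,"tz": 7.0,"jaw": 1},
  {"wx": 0,"wy": 0,"wz": -0.002,"tx": 0.8,"ty": 0.3,"tz": 9.0,"jaw": 1},
  {"wx": 0,"wy": 0,"wz": -0.002,"tx": 0.8,"ty": 0.3,"tz": 10.0,"jaw": 1},
  {"wx": 0,"wy": 0,"wz": -0.002,"tx": 0.8,"ty": 0.3,"tz": 10.0,"jaw": 1},
  {"wx": 0,"wy": 0,"wz": -0.002,"tx": 0.8,"ty": 0.3,"tz": 10.0,"jaw": 1},
  {"wx": 0,"wy": 0,"wz": -0.002,"tx": 0.8,"ty": 0.3,"tz": 10.0,"jaw": 1},
])

```text
time_s: 2.18
tcp_pos: [0.4511, -0.0481, 0.0332]
tool_rot: [2.343, 2.092, 0.001]
contact_force: [0.3, -0.1, 0.1]
grip_width: 1.002
gripper_force: 0.0
```

```bash
python3 g.py .4514,-.047,.032,-.112; python3 - <<'E'
from h import *
a=arm.read_camera("top");b=arm.read_camera("side")
o=np.zeros((480,800,3),np.uint8);o[:300,:400]=cv2.resize(a[200:350,210:410],None,fx=2,fy=2);o[:,400:]=cv2.resize(b[100:340,200:400],None,fx=2,fy=2)
cv2.imwrite("pics/grasp.png",o)
E
```

```text
t cm [0.12 0.02 0.12] w [ 0.001   0.0002 -0.0012] time 2.18 F [ 0.3 -0.1  0.1] grip 1.002 q [-0.25  0.63  2.16 -0.    0.36 -0.14]
```

View pics/grasp.png

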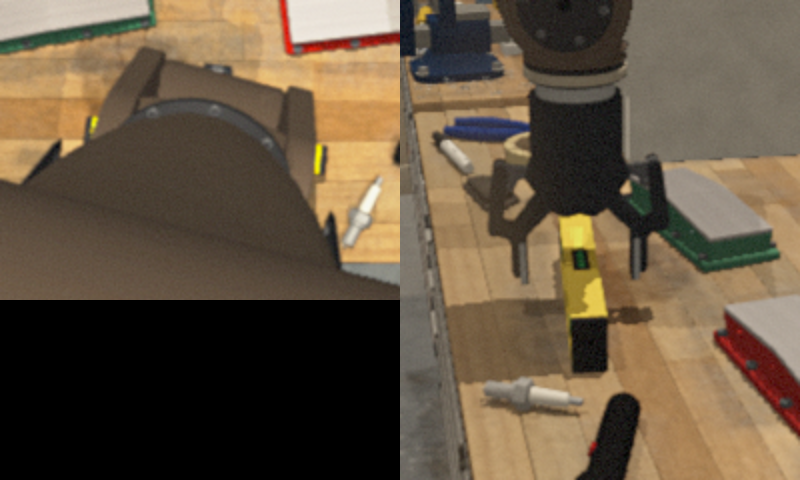

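The crop shows the open fingers on either side of the level, at about (520,260) and (640,260), with the bar centred between them. Closing now.

Emit:
play_rows([
  {"wx": 0,"wy": 0,"wz": 0,"tx": 0.1,"ty": 0,"tz": 0,"jaw": -1},
  {"wx": 0,"wy": 0,"wz": 0,"tx": 0.1,"ty": 0,"tz": 0,"jaw": -1},
  {"wx": 0,"wy": 0,"wz": 0,"tx": 0.1,"ty": 0,"tz": 0,"jaw": -1},
  {"wx": 0,"wy": 0,"wz": 0,"tx": 0.1,"ty": 0,"tz": 0,"jaw": -1},
  {"wx": 0,"wy": 0,"wz": 0,"tx": 0.1,"ty": 0,"tz": 0,"jaw": -1},
  {"wx": 0,"wy": 0,"wz": 0,"tx": 0.1,"ty": 0,"tz": 0,"jaw": -1},
  {"wx": 0,"wy": 0,"wz": 0,"tx": 0.1,"ty": 0,"tz": 0,"jaw": -1},
  {"wx": 0,"wy": 0,"wz": 0,"tx": 0.1,"ty": 0,"tz": 0,"jaw": -1},
  {"wx": 0,"wy": 0,"wz": 0,"tx": 0.1,"ty": 0,"tz": 0,"jaw": -1},
])

```text
time_s: 3.03
tcp_pos: [0.4512, -0.0463, 0.0327]
tool_rot: [2.342, 2.093, 0.001]
contact_force: [0.2, 0.4, 6.1]
grip_width: 0.316
gripper_force: 59.4
```

Emit:
play_rows([
  {"wx": 0,"wy": 0,"wz": 0,"tx": 0.1,"ty": 0,"tz": -2.0,"jaw": -1},
  {"wx": 0,"wy": 0,"wz": 0,"tx": 0.1,"ty": 0,"tz": -5.0,"jaw": -1},
  {"wx": 0,"wy": 0,"wz": 0,"tx": 0.1,"ty": 0,"tz": -8.0,"jaw": -1},
  {"wx": 0,"wy": 0,"wz": 0,"tx": 0.1,"ty": 0,"tz": -10.0,"jaw": -1},
  {"wx": 0,"wy": 0,"wz": 0,"tx": 0.1,"ty": 0,"tz": -10.5,"jaw": -1},
  {"wx": 0,"wy": 0,"wz": 0,"tx": 0.1,"ty": 0,"tz": -10.5,"jaw": -1},
])

```text
time_s: 3.53
tcp_pos: [0.4514, -0.0454, 0.1383]
tool_rot: [2.341, 2.092, 0.002]
contact_force: [1.1, 0.1, -2.1]
grip_width: 0.315
gripper_force: 59.8
```

```bash
python3 g.py .592,.109,.138,.185
```

```text
t cm [16.91 12.25  0.05] w [ 0.0025  0.0008 -0.2969] time 3.53 F [ 1.1  0.1 -2.1] grip 0.315 q [-0.25  0.42  2.09 -0.    0.63 -0.13]
```

Emit:
play_rows([
  {"wx": 0,"wy": 0,"wz": -0.02,"tx": 1.0,"ty": 0.7,"tz": 0,"jaw": -1},
  {"wx": 0,"wy": 0,"wz": -0.06,"tx": 3.4,"ty": 2.5,"tz": 0,"jaw": -1},
  {"wx": 0,"wy": 0,"wz": -0.11,"tx": 6.2,"ty": 4.5,"tz": 0,"jaw": -1},
  {"wx": 0,"wy": 0,"wz": -0.16,"tx": 9.0,"ty": 6.5,"tz": 0,"jaw": -1},
  {"wx": 0,"wy": 0,"wz": -0.21,"tx": 11.8,"ty": 8.5,"tz": 0,"jaw": -1},
  {"wx": 0,"wy": 0,"wz": -0.25,"tx": 14.2,"ty": 10.3,"tz": 0,"jaw": -1},
  {"wx": 0,"wy": 0,"wz": -0.28,"tx": 16.0,"ty": 11.6,"tz": 0,"jaw": -1},
  {"wx": 0,"wy": 0,"wz": -0.297,"tx": 16.9,"ty": 12.2,"tz": 0,"jaw": -1},
  {"wx": 0,"wy": 0,"wz": -0.297,"tx": 16.9,"ty": 12.2,"tz": 0,"jaw": -1},
  {"wx": 0,"wy": 0,"wz": -0.297,"tx": 16.9,"ty": 12.2,"tz": 0,"jaw": -1},
  {"wx": 0,"wy": 0,"wz": -0.297,"tx": 16.9,"ty": 12.2,"tz": 0,"jaw": -1},
])

```text
time_s: 4.45
tcp_pos: [0.5902, 0.1083, 0.1365]
tool_rot: [-2.007, -2.415, 0.002]
contact_force: [0.0, -0.1, -2.1]
grip_width: 0.321
gripper_force: 59.8
```

```bash
python3 g.py .592,.109,.138,.185;  python3 - <<'E'
from h import *
a=arm.read_camera("top");b=arm.read_camera("side")
cv2.imwrite("pics/t2.png",a);cv2.imwrite("pics/s2.png",b)
o=np.zeros((560,800,3),np.uint8);o[:440,:400]=cv2.resize(a[100:320,140:340],None,fx=2,fy=2);o[:480,400:]=cv2.resize(b[60:300,230:430],None,fx=2,fy=2)
cv2.imwrite("pics/hold.png",o)
E
```

```text
t cm [ 0.03  0.18 -0.15] w [-0.0021  0.     -0.0008] time 4.45 F [ 0.  -0.1 -2.1] grip 0.321 q [ 0.07  0.59  1.73 -0.    0.83 -0.11]
```

View pics/hold.png

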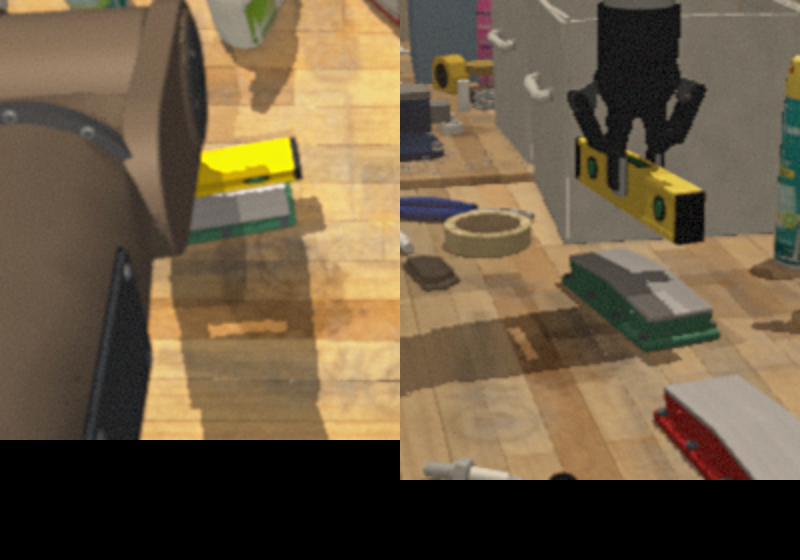

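The crop shows the level held over the green cover. Its near (right) cap is at about (672–703, 190–242) and its far cap at (577, 139–178). Next I'll extract the held pose from the colour mask, so I can correct the centring.

```bash
python3 - <<'E'
from h import *
from scipy.optimize import least_squares
s=cv2.imread("pics/s2.png");t=cv2.imread("pics/t2.png")
y=mask(s,20,34,(315,120,385,185),120,60); g=cv2.cvtColor(s,cv2.COLOR_BGR2HSV)[...,2]
k=np.zeros_like(y);k[145:185,360:385]=(g[145:185,360:385]<45)*255
n,l,st,_=cv2.connectedComponentsWithStats(k);cap=l==1+st[1:,4].argmax()
hc=mhull(cap);print("cap bbox",np.argwhere(cap).min(0)[::-1],np.argwhere(cap).max(0)[::-1],"yellow",np.argwhere(y).min(0)[::-1],np.argwhere(y).max(0)[::-1])
yt=mask(t,20,34,(230,160,295,200),120,60);p=np.argwhere(yt)[:,::-1];print("top yellow max x",p[:,0].max())
# full-length silhouette: yellow + cap + far cap (dark next to yellow at left)
f=np.zeros_like(y);f[128:152,316:322]=(g[128:152,316:322]<60)*255;print("farcap",np.argwhere(f).min(0)[::-1],np.argwhere(f).max(0)[::-1])
h=mhull(((y>0)|cap|(f>0)))
L=np.array(box(.028,.23,0,.046))
m=lambda v:place(L,v[0],v[1],.185,v[2],v[3])
for x0 in([.590,.108,.104,0],):
    best=None
    v=np.array(x0)
    for _ in range(3):
        r=minimize(lambda v:miss(hull(proj("side",m(v*[1,1,1,1]))),h),v,method="Nelder-Mead",options=dict(initial_simplex=np.vstack([v]+[v+d for d in np.diag([.005,.01,.005,.02])]),xatol=1e-5,fatol=1e-5,maxiter=2000));v=r.x
    print("side fit x,y,z,roll",v.round(4),round(r.fun,3))
    r=minimize(lambda w:miss(hull(proj("side",place(L,.5902-w[0]*np.sin(.185),.1083+w[0]*np.cos(.185),.185,.104+w[2],w[1]))),h),[0,0,0],method="Nelder-Mead",options=dict(initial_simplex=[[0,0,0],[.01,0,0],[0,.03,0],[0,0,.004]],xatol=1e-5,fatol=1e-5))
    w=r.x;print("slide along length, roll, dz",w.round(4),round(r.fun,3))
# top-view check of the right end of the yellow top face
M=place(np.array([[-.014,-.111,.046],[.014,-.111,.046]]),.5902-w[0]*np.sin(.185),.1083+w[0]*np.cos(.185),.185,.104+w[2],w[1]);print("pred top yellow corners",proj("top",M).round(1))
print([p[p[:,1]==r][:,0].max() for r in range(170,188,4)])
E
```

```text
cap bbox [367 156] [381 181] yellow [318 128] [380 180]
top yellow max x 288
farcap [318 130] [319 148]
side fit x,y,z,roll [ 0.5977  0.1362  0.0948 -0.0029] 0.048
slide along length, roll, dz [ 0.0028 -0.0078 -0.0005] 0.057
pred top yellow corners [[285.7 182.9]
 [282.9 166.9]]
[np.int64(284), np.int64(285), np.int64(286), np.int64(286), np.int64(286)]
```

The level sits within about 1–2 mm of centre in the grip and is close to horizontal. Descending to just above the crest.

Emit:
play_rows([
  {"wx": 0,"wy": 0,"wz": 0,"tx": 0,"ty": 0.2,"tz": 1.0,"jaw": -1},
  {"wx": 0,"wy": 0,"wz": 0,"tx": 0,"ty": 0.2,"tz": 2.5,"jaw": -1},
  {"wx": 0,"wy": 0,"wz": 0,"tx": 0,"ty": 0.2,"tz": 4.0,"jaw": -1},
  {"wx": 0,"wy": 0,"wz": 0,"tx": 0,"ty": 0.2,"tz": 5.2,"jaw": -1},
  {"wx": 0,"wy": 0,"wz": 0,"tx": 0,"ty": 0.2,"tz": 5.8,"jaw": -1},
  {"wx": 0,"wy": 0,"wz": 0,"tx": 0,"ty": 0.2,"tz": 5.8,"jaw": -1},
  {"wx": 0,"wy": 0,"wz": 0,"tx": 0,"ty": 0.2,"tz": 5.8,"jaw": -1},
  {"wx": 0,"wy": 0,"wz": 0,"tx": 0,"ty": 0.2,"tz": 5.8,"jaw": -1},
])

```text
time_s: 5.22
tcp_pos: [0.5936, 0.1093, 0.0799]
tool_rot: [2.006, 2.416, 0.001]
contact_force: [-0.4, -0.0, -1.9]
grip_width: 0.32
gripper_force: 59.8
```

```bash
python3 g.py .5925,.108,.0727,.185
```

```text
t cm [-0.11 -0.13  0.72] w [ 0.001   0.0002 -0.0001] time 5.22 F [-0.4 -0.  -1.9] grip 0.32 q [ 0.07  0.67  1.76 -0.    0.71 -0.11]
```

Emit:
play_rows([
  {"wx": 0,"wy": 0,"wz": 0,"tx": -0.1,"ty": -0.1,"tz": 0.2,"jaw": -1},
  {"wx": 0,"wy": 0,"wz": 0,"tx": -0.1,"ty": -0.1,"tz": 0.4,"jaw": -1},
  {"wx": 0,"wy": 0,"wz": 0,"tx": -0.1,"ty": -0.1,"tz": 0.5,"jaw": -1},
  {"wx": 0,"wy": 0,"wz": 0,"tx": -0.1,"ty": -0.1,"tz": 0.5,"jaw": -1},
  {"wx": 0,"wy": 0,"wz": 0,"tx": -0.1,"ty": -0.1,"tz": 0.5,"jaw": -1},
])

```text
time_s: 5.63
tcp_pos: [0.5924, 0.1082, 0.0744]
tool_rot: [2.007, 2.417, -0.0]
contact_force: [0.2, -0.3, -2.1]
grip_width: 0.315
gripper_force: 59.8
```

Emit:
play_rows([
  {"wx": 0,"wy": 0,"wz": 0,"tx": 0,"ty": 0,"tz": 0.1,"jaw": -1},
  {"wx": 0,"wy": 0,"wz": 0,"tx": 0,"ty": 0,"tz": 0.1,"jaw": -1},
  {"wx": 0,"wy": 0,"wz": 0,"tx": 0,"ty": 0,"tz": 0.1,"jaw": -1},
])

```text
time_s: 5.88
tcp_pos: [0.5924, 0.1082, 0.0733]
tool_rot: [2.007, 2.417, -0.0]
contact_force: [1.0, 0.7, -2.0]
grip_width: 0.316
gripper_force: 59.8
```

Emit:
play_rows([
  {"wx": 0,"wy": 0,"wz": 0,"tx": 0,"ty": 0,"tz": 0.07,"jaw": -1},
  {"wx": 0,"wy": 0,"wz": 0,"tx": 0,"ty": 0,"tz": 0.07,"jaw": -1},
  {"wx": 0,"wy": 0,"wz": 0,"tx": 0,"ty": 0,"tz": 0.07,"jaw": -1},
])

```text
time_s: 6.13
tcp_pos: [0.5925, 0.1082, 0.0727]
tool_rot: [2.007, 2.417, 0.0]
contact_force: [0.7, -0.1, -1.3]
grip_width: 0.318
gripper_force: 60.0
```

Emit:
play_rows([
  {"wx": 0,"wy": 0,"wz": 0,"tx": 0,"ty": 0,"tz": 0.05,"jaw": -1},
  {"wx": 0,"wy": 0,"wz": 0,"tx": 0,"ty": 0,"tz": 0.05,"jaw": -1},
  {"wx": 0,"wy": 0,"wz": 0,"tx": 0,"ty": 0,"tz": 0.05,"jaw": -1},
])

```text
time_s: 6.38
tcp_pos: [0.5925, 0.1082, 0.0726]
tool_rot: [2.006, 2.417, 0.0]
contact_force: [-2.0, 0.7, 5.4]
grip_width: 0.32
gripper_force: 60.7
```

Contact felt at the crest height, with a change of +7 N. Releasing.

Emit:
play_rows([
  {"wx": 0,"wy": 0,"wz": 0,"tx": 0,"ty": 0,"tz": -0.03,"jaw": -1},
  {"wx": 0,"wy": 0,"wz": 0,"tx": 0,"ty": 0,"tz": -0.03,"jaw": -0.2},
  {"wx": 0,"wy": 0,"wz": 0,"tx": 0,"ty": 0,"tz": -0.03,"jaw": 0.2},
  {"wx": 0,"wy": 0,"wz": 0,"tx": 0,"ty": 0,"tz": -0.03,"jaw": 0.6},
  {"wx": 0,"wy": 0,"wz": 0,"tx": 0,"ty": 0,"tz": -0.03,"jaw": 1},
  {"wx": 0,"wy": 0,"wz": 0,"tx": 0,"ty": 0,"tz": -0.03,"jaw": 1},
  {"wx": 0,"wy": 0,"wz": 0,"tx": 0,"ty": 0,"tz": -0.03,"jaw": 1},
  {"wx": 0,"wy": 0,"wz": 0,"tx": 0,"ty": 0,"tz": -0.03,"jaw": 1},
])

```text
time_s: 7.05
tcp_pos: [0.5924, 0.1082, 0.0724]
tool_rot: [2.007, 2.417, -0.0]
contact_force: [0.3, -0.2, -0.8]
grip_width: 1.0
gripper_force: 0.0
```

Emit:
play_rows([
  {"wx": 0,"wy": 0,"wz": 0,"tx": 0,"ty": 0,"tz": -1.5,"jaw": 1},
  {"wx": 0,"wy": 0,"wz": 0,"tx": 0,"ty": 0,"tz": -4.0,"jaw": 1},
  {"wx": 0,"wy": 0,"wz": 0,"tx": 0,"ty": 0,"tz": -6.5,"jaw": 1},
  {"wx": 0,"wy": 0,"wz": 0,"tx": 0,"ty": 0,"tz": -8.0,"jaw": 1},
  {"wx": 0,"wy": 0,"wz": 0,"tx": 0,"ty": 0,"tz": -8.0,"jaw": 1},
])

```text
time_s: 7.47
tcp_pos: [0.5936, 0.1083, 0.1557]
tool_rot: [2.004, 2.414, 0.006]
contact_force: [0.4, 0.5, 1.4]
grip_width: 0.999
gripper_force: 0.0
```

```bash
python3 - <<'E'
from h import *
a=arm.read_camera("top");b=arm.read_camera("side")
cv2.imwrite("pics/t3.png",a);cv2.imwrite("pics/s3.png",b)
o=np.zeros((560,800,3),np.uint8);o[:440,:400]=cv2.resize(a[100:320,140:340],None,fx=2,fy=2);o[:450,400:]=cv2.resize(b[120:270,290:423],None,fx=3,fy=3)[:,:400] if 0 else cv2.resize(b[120:270,290:423],(400,450))
cv2.imwrite("pics/rel.png",o)
print(arm.observe()["tcp_pos"].round(4))
E
```

```text
[0.5924 0.1082 0.1526]
```

View pics/rel.png

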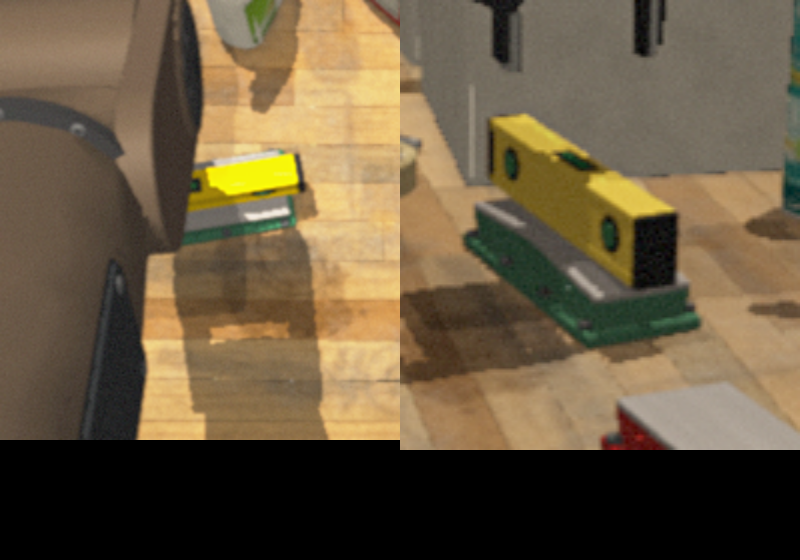

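The level lies along the cover, tipped onto its right end, with its near cap at about (655,250). Next: shut the jaws and move over the left end. During the press I'll follow the tipping arc so the level isn't dragged.

Emit:
play_rows([
  {"wx": 0,"wy": 0,"wz": 0,"tx": 2,"ty": 0,"tz": 0,"jaw": -1},
  {"wx": 0,"wy": 0,"wz": 0,"tx": 5,"ty": 0,"tz": 0,"jaw": -1},
  {"wx": 0,"wy": 0,"wz": 0,"tx": 7.5,"ty": 0,"tz": 0,"jaw": -1},
  {"wx": 0,"wy": 0,"wz": 0,"tx": 8.1,"ty": 0,"tz": 0,"jaw": -1},
  {"wx": 0,"wy": 0,"wz": 0,"tx": 8.1,"ty": 0,"tz": 0,"jaw": -1},
  {"wx": 0,"wy": 0,"wz": 0,"tx": 8.1,"ty": 0,"tz": 0.5,"jaw": -1},
  {"wx": 0,"wy": 0,"wz": 0,"tx": 8.1,"ty": 0,"tz": 1.5,"jaw": -1},
  {"wx": 0,"wy": 0,"wz": 0,"tx": 8.1,"ty": 0,"tz": 2.5,"jaw": -1},
  {"wx": 0,"wy": 0,"wz": 0,"tx": 8.1,"ty": 0,"tz": 3.0,"jaw": -1},
  {"wx": 0,"wy": 0,"wz": 0,"tx": 8.1,"ty": 0,"tz": 3.0,"jaw": -1},
  {"wx": 0,"wy": 0,"wz": 0,"tx": 8.1,"ty": 0,"tz": 3.0,"jaw": -1},
  {"wx": 0,"wy": 0,"wz": 0,"tx": 8.1,"ty": 0,"tz": 3.0,"jaw": -1},
])

```text
time_s: 8.57
tcp_pos: [0.5777, 0.1876, 0.1225]
tool_rot: [2.007, 2.417, 0.0]
contact_force: [-0.2, -0.7, 0.9]
grip_width: 0.001
gripper_force: 0.0
```

```bash
python3 - <<'E'
from h import *
y=mask(cv2.imread("pics/s3.png"),20,34,(315,150,385,225),120,60)
s=cv2.imread("pics/s3.png");g=cv2.cvtColor(s,cv2.COLOR_BGR2HSV)[...,2]
k=np.zeros_like(y);k[185:222,366:384]=(g[185:222,366:384]<45)*255
n,l,st,_=cv2.connectedComponentsWithStats(k);cap=l==1+st[1:,4].argmax()
h=mhull((y>0)|cap); L=np.array(box(.028,.23,0,.046)); u=np.array([-np.sin(.185),np.cos(.185)])
def m(w,th):  # w: slide along, lateral, yaw
    c=np.array([.5925,.1082])+w[0]*u+w[1]*np.array([u[1],-u[0]]); return place(L,*c,.185+w[2],.040,th)
for th in(.0873,.06):
    r=minimize(lambda w:miss(hull(proj("side",m(w,th))),h),[0,0,0],method="Nelder-Mead",options=dict(initial_simplex=[[0,0,0],[.01,0,0],[0,.005,0],[0,0,.05]],xatol=1e-5,fatol=1e-5));print(th,r.x.round(4),round(r.fun,3))
E
python3 g.py .5776,.1878,.112,.185
```

```text
0.0873 [ 0.0175 -0.      0.0665] 0.158
0.06 [ 0.0117 -0.0002  0.0368] 0.127
t cm [ 0.03 -0.    1.05] w [ 0.0001  0.0001 -0.0004] time 8.57 F [-0.2 -0.7  0.9] grip 0.001 q [ 0.21  0.61  1.72 -0.    0.8   0.02]
```

Emit:
play_rows([
  {"wx": 0,"wy": 0,"wz": 0,"tx": 0,"ty": 0,"tz": 0.4,"jaw": -1},
  {"wx": 0,"wy": 0,"wz": 0,"tx": 0,"ty": 0,"tz": 0.8,"jaw": -1},
  {"wx": 0,"wy": 0,"wz": 0,"tx": 0,"ty": 0,"tz": 1.1,"jaw": -1},
  {"wx": 0,"wy": 0,"wz": 0,"tx": 0,"ty": 0,"tz": 1.2,"jaw": -1},
  {"wx": 0,"wy": 0,"wz": 0,"tx": 0,"ty": 0,"tz": 1.2,"jaw": -1},
])

```text
time_s: 8.98
tcp_pos: [0.5774, 0.1878, 0.1101]
tool_rot: [-2.007, -2.417, 0.001]
contact_force: [-0.3, -0.2, -0.0]
grip_width: -0.002
gripper_force: 0.0
```

Emit:
play_rows([
  {"wx": 0,"wy": 0,"wz": 0,"tx": 0.07,"ty": 0,"tz": 0.13,"jaw": -1},
  {"wx": 0,"wy": 0,"wz": 0,"tx": 0.14,"ty": 0,"tz": 0.26,"jaw": -1},
  {"wx": 0,"wy": 0,"wz": 0,"tx": 0.21,"ty": 0,"tz": 0.39,"jaw": -1},
  {"wx": 0,"wy": 0,"wz": 0,"tx": 0.28,"ty": 0,"tz": 0.52,"jaw": -1},
  {"wx": 0,"wy": 0,"wz": 0,"tx": 0.35,"ty": 0,"tz": 0.65,"jaw": -1},
  {"wx": 0,"wy": 0,"wz": 0,"tx": 0.42,"ty": 0,"tz": 0.78,"jaw": -1},
  {"wx": 0,"wy": 0,"wz": 0,"tx": 0.49,"ty": 0,"tz": 0.91,"jaw": -1},
  {"wx": 0,"wy": 0,"wz": 0,"tx": 0.56,"ty": 0,"tz": 1.04,"jaw": -1},
  {"wx": 0,"wy": 0,"wz": 0,"tx": 0.63,"ty": 0,"tz": 1.17,"jaw": -1},
  {"wx": 0,"wy": 0,"wz": 0,"tx": 0.7,"ty": 0,"tz": 1.3,"jaw": -1},
  {"wx": 0,"wy": 0,"wz": 0,"tx": 0.7,"ty": 0,"tz": 1.3,"jaw": -1},
])

```text
time_s: 9.9
tcp_pos: [0.5761, 0.1947, 0.0972]
tool_rot: [-2.007, -2.417, 0.001]
contact_force: [-0.3, -0.7, -0.4]
grip_width: 0.002
gripper_force: 0.0
```

Emit:
play_rows([
  {"wx": 0,"wy": 0,"wz": 0,"tx": 0.05,"ty": 0,"tz": 0.1,"jaw": -1},
  {"wx": 0,"wy": 0,"wz": 0,"tx": 0.1,"ty": 0,"tz": 0.15,"jaw": -1},
  {"wx": 0,"wy": 0,"wz": 0,"tx": 0.1,"ty": 0,"tz": 0.2,"jaw": -1},
  {"wx": 0,"wy": 0,"wz": 0,"tx": 0.1,"ty": 0,"tz": 0.2,"jaw": -1},
])

```text
time_s: 10.23
tcp_pos: [0.5761, 0.1957, 0.0956]
tool_rot: [2.007, 2.417, 0.0]
contact_force: [0.7, 0.3, 1.4]
grip_width: 0.003
gripper_force: 0.7
```

Emit:
play_rows([
  {"wx": 0,"wy": 0,"wz": 0,"tx": 0,"ty": 0,"tz": 0.07,"jaw": -1},
  {"wx": 0,"wy": 0,"wz": 0,"tx": 0,"ty": 0,"tz": 0.07,"jaw": -1},
  {"wx": 0,"wy": 0,"wz": 0,"tx": 0,"ty": 0,"tz": 0.07,"jaw": -1},
])

```text
time_s: 10.48
tcp_pos: [0.5762, 0.1957, 0.0954]
tool_rot: [2.006, 2.417, 0.001]
contact_force: [-1.9, 0.7, 6.4]
grip_width: 0.0
gripper_force: 3.6
```

The left end is pressed flat: tip at 78.4 mm, as the geometry predicts, with about 6 N. Hold briefly, then lift straight up and check.

Emit:
play_rows([
  {"wx": 0,"wy": 0,"wz": 0,"tx": 0,"ty": 0,"tz": 0,"jaw": -1},
  {"wx": 0,"wy": 0,"wz": 0,"tx": 0,"ty": 0,"tz": 0,"jaw": -1},
  {"wx": 0,"wy": 0,"wz": 0,"tx": 0,"ty": 0,"tz": 0,"jaw": -1},
  {"wx": 0,"wy": 0,"wz": 0,"tx": 0,"ty": 0,"tz": 0,"jaw": -1},
  {"wx": 0,"wy": 0,"wz": 0,"tx": 0,"ty": 0,"tz": -1.0,"jaw": -1},
  {"wx": 0,"wy": 0,"wz": 0,"tx": 0,"ty": 0,"tz": -3.5,"jaw": -1},
  {"wx": 0,"wy": 0,"wz": 0,"tx": 0,"ty": 0,"tz": -6.0,"jaw": -1},
  {"wx": 0,"wy": 0,"wz": 0,"tx": 0,"ty": 0,"tz": -7.0,"jaw": -1},
  {"wx": 0,"wy": 0,"wz": 0,"tx": 0,"ty": 0,"tz": -7.0,"jaw": -1},
])

```text
time_s: 11.23
tcp_pos: [0.5769, 0.1958, 0.1673]
tool_rot: [2.005, 2.415, 0.005]
contact_force: [0.1, -1.3, 0.3]
grip_width: 0.001
gripper_force: 0.0
```

```bash
cat > ov.py <<'E'
import sys
from h import *
b=arm.read_camera("side");a=arm.read_camera("top");cv2.imwrite(f"pics/s_{sys.argv[1]}.png",b);cv2.imwrite(f"pics/t_{sys.argv[1]}.png",a)
th=float(sys.argv[2]); L=np.array(box(.028,.23,0,.046)); S=5
E_=[(0,1),(2,3),(4,5),(6,7),(0,2),(1,3),(4,6),(5,7),(0,4),(1,5),(2,6),(3,7)]
x0,y0=305,140; v=cv2.resize(b[y0:y0+105,x0:x0+100],None,fx=S,fy=S,interpolation=cv2.INTER_CUBIC)
P=proj("side",place(L,.5925,.1082,.185,.040,th)); q=((P-[x0,y0]+.5)*S).astype(int)
for i,j in E_: cv2.line(v,tuple(map(int,q[i])),tuple(map(int,q[j])),(255,0,255),1)
P=proj("side",place(COVER,.5925,.1085,.185)); q=((P-[x0,y0]+.5)*S).astype(int); cv2.polylines(v,[cv2.convexHull(np.int32(q))],True,(255,255,0),1)
o=np.zeros((525,800,3),np.uint8);o[:,:500]=v;o[:300,500:]=cv2.resize(a[150:250,190:290],None,fx=3,fy=3);cv2.imwrite(f"pics/ov_{sys.argv[1]}.png",o)
s=arm.observe();print(s["time_s"],s["tcp_pos"].round(4))
E
python3 ov.py L -0.0873
```

```text
11.3333 [0.5758 0.1956 0.1644]
```

View pics/ov_L.png

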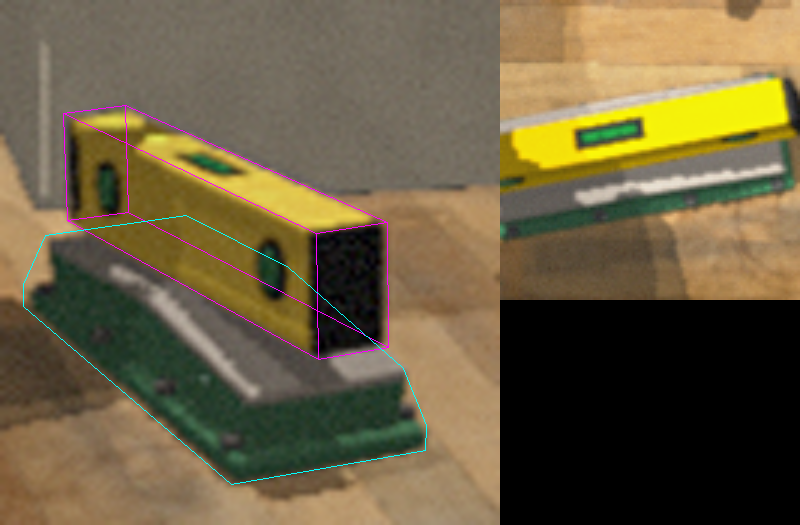

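The overlay shows the level tipped onto its left half, with the magenta model of the left-tipped pose matching to about 1 px. The cap is at (315–385, 222–352), and the level is centred and aligned with the cover. Next is the right end.

Emit:
play_rows([
  {"wx": 0,"wy": 0,"wz": 0,"tx": -2,"ty": 0,"tz": 0,"jaw": -1},
  {"wx": 0,"wy": 0,"wz": 0,"tx": -5,"ty": 0,"tz": 0,"jaw": -1},
  {"wx": 0,"wy": 0,"wz": 0,"tx": -8.5,"ty": 0,"tz": 0,"jaw": -1},
  {"wx": 0,"wy": 0,"wz": 0,"tx": -12,"ty": 0,"tz": 0,"jaw": -1},
  {"wx": 0,"wy": 0,"wz": 0,"tx": -15,"ty": 0,"tz": 0,"jaw": -1},
  {"wx": 0,"wy": 0,"wz": 0,"tx": -17,"ty": 0,"tz": 0,"jaw": -1},
  {"wx": 0,"wy": 0,"wz": 0,"tx": -17,"ty": 0,"tz": 1,"jaw": -1},
  {"wx": 0,"wy": 0,"wz": 0,"tx": -17,"ty": 0,"tz": 3,"jaw": -1},
  {"wx": 0,"wy": 0,"wz": 0,"tx": -17,"ty": 0,"tz": 4,"jaw": -1},
  {"wx": 0,"wy": 0,"wz": 0,"tx": -17,"ty": 0,"tz": 4.2,"jaw": -1},
  {"wx": 0,"wy": 0,"wz": 0,"tx": -17,"ty": 0,"tz": 4.2,"jaw": -1},
  {"wx": 0,"wy": 0,"wz": 0,"tx": -17,"ty": 0,"tz": 4.2,"jaw": -1},
])

```text
time_s: 12.33
tcp_pos: [0.6073, 0.0291, 0.1227]
tool_rot: [-2.006, -2.418, 0.0]
contact_force: [0.2, 0.4, 0.9]
grip_width: -0.001
gripper_force: 0.0
```

```bash
python3 g.py .6074,.0286,.110,.185
```

```text
t cm [-0.05  0.    1.27] w [-0.0003 -0.      0.0007] time 12.33 F [0.2 0.4 0.9] grip -0.001 q [-0.06  0.61  1.72 -0.    0.81 -0.25]
```

Emit:
play_rows([
  {"wx": 0,"wy": 0,"wz": 0,"tx": 0,"ty": 0,"tz": 0.4,"jaw": -1},
  {"wx": 0,"wy": 0,"wz": 0,"tx": 0,"ty": 0,"tz": 0.8,"jaw": -1},
  {"wx": 0,"wy": 0,"wz": 0,"tx": 0,"ty": 0,"tz": 1.1,"jaw": -1},
  {"wx": 0,"wy": 0,"wz": 0,"tx": 0,"ty": 0,"tz": 1.2,"jaw": -1},
  {"wx": 0,"wy": 0,"wz": 0,"tx": 0,"ty": 0,"tz": 1.2,"jaw": -1},
])

```text
time_s: 12.75
tcp_pos: [0.6072, 0.0286, 0.1105]
tool_rot: [-2.007, -2.417, 0.0]
contact_force: [0.2, -0.6, -0.1]
grip_width: 0.002
gripper_force: 0.0
```

Emit:
play_rows([
  {"wx": 0,"wy": 0,"wz": 0,"tx": -0.07,"ty": 0,"tz": 0.13,"jaw": -1},
  {"wx": 0,"wy": 0,"wz": 0,"tx": -0.14,"ty": 0,"tz": 0.26,"jaw": -1},
  {"wx": 0,"wy": 0,"wz": 0,"tx": -0.21,"ty": 0,"tz": 0.39,"jaw": -1},
  {"wx": 0,"wy": 0,"wz": 0,"tx": -0.28,"ty": 0,"tz": 0.52,"jaw": -1},
  {"wx": 0,"wy": 0,"wz": 0,"tx": -0.35,"ty": 0,"tz": 0.65,"jaw": -1},
  {"wx": 0,"wy": 0,"wz": 0,"tx": -0.42,"ty": 0,"tz": 0.78,"jaw": -1},
  {"wx": 0,"wy": 0,"wz": 0,"tx": -0.49,"ty": 0,"tz": 0.91,"jaw": -1},
  {"wx": 0,"wy": 0,"wz": 0,"tx": -0.56,"ty": 0,"tz": 1.04,"jaw": -1},
  {"wx": 0,"wy": 0,"wz": 0,"tx": -0.63,"ty": 0,"tz": 1.17,"jaw": -1},
  {"wx": 0,"wy": 0,"wz": 0,"tx": -0.7,"ty": 0,"tz": 1.3,"jaw": -1},
  {"wx": 0,"wy": 0,"wz": 0,"tx": -0.7,"ty": 0,"tz": 1.3,"jaw": -1},
])

```text
time_s: 13.67
tcp_pos: [0.6085, 0.0215, 0.0975]
tool_rot: [-2.007, -2.417, 0.0]
contact_force: [0.2, 0.0, -0.8]
grip_width: -0.002
gripper_force: 0.0
```

Emit:
play_rows([
  {"wx": 0,"wy": 0,"wz": 0,"tx": -0.05,"ty": 0,"tz": 0.1,"jaw": -1},
  {"wx": 0,"wy": 0,"wz": 0,"tx": -0.1,"ty": 0,"tz": 0.15,"jaw": -1},
  {"wx": 0,"wy": 0,"wz": 0,"tx": -0.1,"ty": 0,"tz": 0.15,"jaw": -1},
  {"wx": 0,"wy": 0,"wz": 0,"tx": -0.1,"ty": 0,"tz": 0.15,"jaw": -1},
])

```text
time_s: 14.0
tcp_pos: [0.6088, 0.0207, 0.0963]
tool_rot: [2.007, 2.417, -0.0]
contact_force: [-0.7, 0.6, -0.4]
grip_width: -0.001
gripper_force: 0.0
```

Emit:
play_rows([
  {"wx": 0,"wy": 0,"wz": 0,"tx": 0,"ty": 0,"tz": 0.08,"jaw": -1},
  {"wx": 0,"wy": 0,"wz": 0,"tx": 0,"ty": 0,"tz": 0.08,"jaw": -1},
  {"wx": 0,"wy": 0,"wz": 0,"tx": 0,"ty": 0,"tz": 0.08,"jaw": -1},
])

```text
time_s: 14.25
tcp_pos: [0.6088, 0.0207, 0.0955]
tool_rot: [2.007, 2.417, 0.0]
contact_force: [0.1, 0.5, -0.7]
grip_width: -0.002
gripper_force: 0.2
```

Emit:
play_rows([
  {"wx": 0,"wy": 0,"wz": 0,"tx": 0,"ty": 0,"tz": 0.06,"jaw": -1},
  {"wx": 0,"wy": 0,"wz": 0,"tx": 0,"ty": 0,"tz": 0.06,"jaw": -1},
  {"wx": 0,"wy": 0,"wz": 0,"tx": 0,"ty": 0,"tz": 0.06,"jaw": -1},
])

```text
time_s: 14.5
tcp_pos: [0.609, 0.0207, 0.0953]
tool_rot: [2.006, 2.417, 0.001]
contact_force: [-0.3, -0.7, 4.6]
grip_width: -0.002
gripper_force: 2.5
```

Right end pressed flat with about 5 N. Hold briefly, lift off, then verify.

Emit:
play_rows([
  {"wx": 0,"wy": 0,"wz": 0,"tx": 0,"ty": 0,"tz": 0.02,"jaw": -1},
  {"wx": 0,"wy": 0,"wz": 0,"tx": 0,"ty": 0,"tz": 0.02,"jaw": -1},
  {"wx": 0,"wy": 0,"wz": 0,"tx": 0,"ty": 0,"tz": 0.02,"jaw": -1},
  {"wx": 0,"wy": 0,"wz": 0,"tx": 0,"ty": 0,"tz": 0.02,"jaw": -1},
  {"wx": 0,"wy": 0,"wz": 0,"tx": 0,"ty": 0,"tz": -1.0,"jaw": -1},
  {"wx": 0,"wy": 0,"wz": 0,"tx": 0,"ty": 0,"tz": -3.5,"jaw": -1},
  {"wx": 0,"wy": 0,"wz": 0,"tx": 0,"ty": 0,"tz": -7.0,"jaw": -1},
  {"wx": 0,"wy": 0,"wz": 0,"tx": 0,"ty": 0,"tz": -10.0,"jaw": -1},
  {"wx": 0,"wy": 0,"wz": 0,"tx": 0,"ty": 0,"tz": -11.0,"jaw": -1},
  {"wx": 0,"wy": 0,"wz": 0,"tx": 0,"ty": 0,"tz": -11.0,"jaw": -1},
  {"wx": 0,"wy": 0,"wz": 0,"tx": 0,"ty": 0,"tz": -11.0,"jaw": -1},
])

```text
time_s: 15.42
tcp_pos: [0.6085, 0.0207, 0.2048]
tool_rot: [2.006, 2.417, 0.0]
contact_force: [-0.4, -0.7, -0.7]
grip_width: 0.007
gripper_force: 0.0
```

```bash
python3 ov.py R 0.0873
```

```text
15.5167 [0.6081 0.0207 0.2033]
```

View pics/ov_R.png

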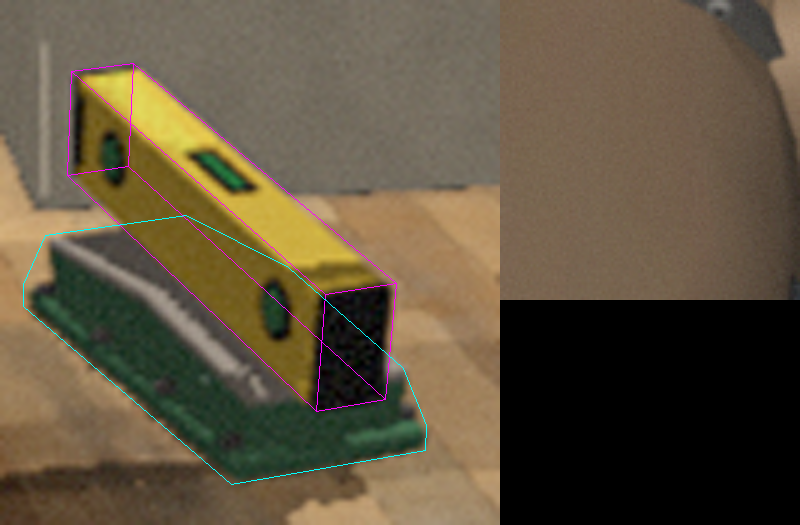

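The final overlay shows the level tipped onto the right half, with its cap at (317–390, 290–408). It is still centred and along the cover, and the cover appears at the same pixels as before. The gripper is 11 cm clear.

```bash
python3 -c "
from workcell import arm
print(arm.close_job())"
```

```text
the job is handed in; nothing more can be done
None
```

The job is handed in at about 15.5 s: the level was laid centred along the green cover and released, its left end was pressed down and then its right (about 5–6 N each), and it was left on the cover tipped to the right; in the camera views the green cover had not shifted, and the level was never near the red one.

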